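# Fit the keyed filter cell and start the air-pillow machine

### The arm

A 7-joint arm with a two-finger parallel gripper is mounted at the origin on a cart in front of the work surface, level with it; the furniture and walls round the work are solid. World frame = base frame: x ahead of the robot, y to its left, z up, the work surface at z = 0. Lengths are in m, angles in rad, forces in N, time in s.
With the tool pointing down it reaches from about 0.425 to 0.875 m from the base axis. Payload 4.7 kg.
Tool frame: the origin (TCP) lies midway between the tips of the shut fingers; the grasp point (between the pads) lies 19 mm behind it; z points along the fingers, y is the line along which they close (so a half turn about z gives the same grasp; the last joint's range is limited). The gripper opens to 85 mm and grips with 20 to 120 N. Pads are 22 mm wide; open, the fingers measure 114 mm over their backs; the gripper's body (76 mm by 85 mm) begins 54 mm behind the grasp point. The pads swing forward as they close: fully open they stand 13 mm farther back than shut.
Start: joints at [1.151, 0.321, -0.07, 1.45, 0.023, 1.371, -0.057], TCP at [0.273, -0.59, 0.231] pointing down, gripper open.
Joint ranges: [-2.86, 2.86], [-0.3, 2.09], [-1.38, 1.24], [0.06, 2.45], [-1.56, 4.7], [0.09, 2.05], [-2.69, 2.69]. Speed limits (rad/s): [2.57, 2.57, 3.14, 3.14, 3.14, 3.14, 3.14].

### API

Orientations are given as [roll, pitch, yaw] about the fixed x, y, z axes, in that order (R = Rz(yaw) Ry(pitch) Rx(roll)).
In Python, from station import r gives the robot as it stands.
- The arm moves only by the tool servo_tool, never from a script. Its arguments are lists of equal length, an entry for each row: "slide": the shift along the world's x, y, z in mm, a list of three; "roll": the turn about the world's z in rad; "jaw": the gripper's target within -1 to 1 (fully open at 1, half-way at 0, shut at -1). In form: {"slide": [[dx, dy, dz], ...], "roll": [roll, ...], "jaw": [jaw, ...]}. A call has exactly 5 rows; each row is the pose to reach, as a shift and turn from the pose commanded when the call began; what a row does not reach only later rows make up. A row lasts 1/12 s, in which the tool goes at most 41.7 mm and 7.16 degrees, less where a joint would pass 70% of its speed; a pose out of reach is approached as far as the arm can. A call with a gripper value outside its range is refused whole. The fingers move at their own pace and stop on an object; "newtons" is the grip in N (left out, the last holds). Time passes only in rows, so rows that repeat a pose let the fingers close, or fill a call up. It gives the time, the measured TCP pose, the force, the opening and the grip force at its end, in the units of the state.
- r.get_obs(): the state, without advancing time (a new reading comes with each control period).
- r.capture(name): name is "scene" or "top" or "wrist"; returns (picture, depth): 384x512x3 uint8, blue, green, red; 384x512 float32, m along the optical axis (not along the pixel's ray), 0 where there is no reading.
- r.camera_model(name): a dict with "camera_matrix" (3x3 intrinsics, pixels), "pose" (4x4, takes a point from camera to world coordinates). Camera axes: x right, y down, z forward; pixel columns grow to the right and rows downward; lengths in m; the calibration is good to about 2 mm. A picture is of the moment at which its call begins: read the wrist's pose just before it. camera_model takes no time and is no camera call; for the wrist camera it gives the pose at the moment of the call.
- r.sign_off(): hands the job in; it is judged then, once.
Trained networks look in the newest picture that a camera, given by its name, has taken for a name from the list of things; names that differ only in an ending like _2 or _b are one class to them, and where a whole thing is asked for, a point or a joint stands for the part that bears it (a point fixed in the world has none). Each returns a list of dicts, best first, with "score" (0 to 1); they miss things now and then, are a little off and sometimes report something else, mostly with a low value. They report only what shows in the picture. A call takes as long as a camera call.
- r.masks_of(camera, name): "mask" (384x512 bool, what is visible of it) and "extent" ([left, top, right, bottom] in pixels, round what is visible of it).
The state is a dict: "time_s": time; "joint_positions": joint angles; "qvel": joint speeds; "joint_torque": joint torques, N m; "position": TCP position; "tcp_rot": TCP orientation; "wrist_force": force on the tool from outside, world axes, zero at the start; "ft_torque": the same for the moment, N m; "finger_gap": finger opening in m; "grip_force": force on a finger pad.
Only numpy, scipy, OpenCV 4.12 (cv2) and the standard library are available. Lean on these libraries where they do the work, as an engineer would, in place of code of your own. Each camera call takes 0.05 s, during which the arm holds its last target. There are 200 camera calls.

### The job

Fit the loose filter cell into the blue ring on the sloping panel of the packing-air machine: rest it in the ring and turn it under light pressure until its two lugs find the slots and it drops fully home, and do not force it. After that slide the orange lock tab fully aside to the right, off the green button, then press the button right in and let it come back up. Leave the ramekin, cup, mug and shaker standing where they are.

Things in the scene. Friction and masses are not known exactly. Their poses are not given: they have to be found in the camera images.
- machine: Packing-air machine fixed to the worktop: grey housing 170 (x) x 300 (y) x 112 mm high with a white panel on top that slopes 30 degrees down towards the robot. Origin: centre of its underside; x points to its back, y to its left, z up.
- seat (a point): Centre of the floor of the round seat inside the blue ring on the left half of the panel. Its axes are the panel's: z is the seat's axis, square out of the panel, so it leans 30 degrees from vertical towards the front of the machine (the robot's side); x points up the slope, y to the left.
- ring_mouth (a point): Centre of the blue ring's top, 18 mm above the seat floor; same axes. Bore diameter 47 mm, two opposite slots 12.5 mm wide reach out to radius 33.5 mm, full height; black collar round it, diameter 85 mm. The line through the slots is turned up to 0.6 rad either way from the x axis (about z): it differs each time, can be seen but is not reported. The ring itself does not turn.
- cell_grip (a point): Loose filter cell standing on the worktop, about 180 g: middle of its blue grip bar, 46 mm above its foot and 22 mm below its top. The bar is 46 mm long along the cell's x, 14 mm thick along its y, 43 mm high above the flange. z points up along the cell. A grey flange, diameter 66 mm, lies under the bar, 20 to 25 mm above the foot.
- cell_lugs (a point): On the cell's axis, level with the underside of its two yellow lugs, 8 mm above the foot. The lugs stick out along the cell's +x and -x, in line with the bar: 9 mm wide, 10 mm high, out to radius 31 mm. Off the slots they rest on top of the ring, foot 10 mm above the seat floor; in the slots the cell drops these 10 mm. Half a turn gives the same fit.
- cell_foot (a point): Centre of the filter cell's underside, same axes as cell_grip. The cell is heaviest low down. The white nose above it is 44 mm in diameter (37 mm at the foot, tapering over 4.5 mm). Fully home, the foot is on the seat floor and the flange 2 mm above the ring.
- lock_fin (a point): Point in the upright fin of the orange lock tab, 11 mm below its top, on the right half of the panel, axes as seat. Fin 26 mm along x, 10 mm along y, 32 mm high; it stands on a plate 70 x 44 x 4 mm that covers the button. The tab slides along -y of the panel (to the right) and stays where it is left.
- lock (a joint): Slide of the lock tab: 0 covers the button, 0.048 m is fully aside; friction about 2 N.
- button_top (a point): Centre of the top of the green start button, diameter 23 mm, top 17 mm above the panel (1.5 mm under the tab's plate while covered), axes as seat; pressed along -z. Two grey guide rails, 17 mm above the panel, run along y, 27 mm either side of it.
- start (a joint): Travel of the start button: 0 up, 0.006 m fully in (about 5 N); it springs back.
- ramekin: White ramekin, diameter 68 mm, 36 mm high, loose; origin at the centre of its underside.
- mint_cup: Mint green cup 70 x 92 x 50 mm, loose; origin at the centre of its underside.
- shaker: Glass shaker with a metal top, diameter 27 mm, 74 mm high, loose; origin at the centre of its underside.
- navy_mug: Navy blue mug 68 x 90 x 62 mm, loose; origin at the centre of its underside.

How it is judged:
By the outcome, as a careful person would: the job done as asked, in the order asked, and still so for the second after the job is handed in, with the robot touching nothing.
It also fails if it takes over 72 s, if anything falls off the work surface, if the arm or the gripper's body presses on something with over 40 N, if the wrist force passes 120 N, or if a joint passes its speed limit or range.

## Working session

There is one attempt and no reset: what is moved stays moved. The work goes in short steps, Python scripts to look and compute and a tool call to move; the robot and the scene stay as the last step left them, time stands still between calls to the robot, and variables do not carry over. Pictures are saved under pics/ and viewed, at most 10 in all, crops included, and the job is handed in when it is done.

Besides the shell and the picture viewer there is one more tool, called after "Emit:" as name([rows], argument=value, ...), one row to a line, values as JSON. servo_tool: Moves the arm, as the interface text tells. Its arguments: {"type":"object","properties":{"slide":{"type":"array"},"roll":{"type":"array"},"jaw":{"type":"array"},"newtons":{"type":"number"}},"required":["slide","roll","jaw"]}

```bash
ls; mkdir -p pics; cat > h.py <<'E'
import numpy as np, cv2
from station import r
def pts(cam,mask=None):
    im,d=r.capture(cam); m=r.camera_model(cam); return im,d,m
def world(d,m,K=None):
    K=m["camera_matrix"]; P=m["pose"]; v,u=np.mgrid[:d.shape[0],:d.shape[1]]
    c=np.stack([(u-K[0,2])/K[0,0]*d,(v-K[1,2])/K[1,1]*d,d],-1)
    w=c@P[:3,:3].T+P[:3,3]; w[d==0]=np.nan; return w
E
python3 - <<'E'
from h import *
np.set_printoptions(precision=3,suppress=True)
o=r.get_obs(); print(o["time_s"],o["position"],o["tcp_rot"],o["finger_gap"])
ims=[]
for c in("scene","top"):
    im,d,m=pts(c); w=world(d,m); ims.append(im); np.savez(c+".npz",im=im,d=d,w=w); print(c,m["pose"][:3,3])
    for n in("machine","seat","ring_mouth","cell_grip","cell_lugs","lock_fin","button_top","ramekin","mint_cup","shaker","navy_mug"):
        try:
            for q in r.masks_of(c,n)[:2]:
                p=w[q["mask"]]; print(n,round(q["score"],2),[int(x) for x in q["extent"]],np.nanmedian(p,0),np.nanmin(p,0),np.nanmax(p,0))
        except Exception as e: print(n,e)
cv2.imwrite("pics/a.png",ims[0]);cv2.imwrite("pics/b.png",ims[1])
E
```

```text
pics
0.0 [ 0.273 -0.589  0.23 ] [-3.14   0.     0.434] 0.08515906397745343
scene [0.123 0.633 0.715]
machine 0.57 [124, 188, 237, 311] [0.535 0.166 0.076] [ 0.437 -0.128 -0.003] [0.714 0.3   0.128]
machine 0.51 [212, 303, 222, 331] [0.372 0.261 0.045] [ 0.363  0.243 -0.001] [0.386 0.267 0.075]
seat 0.83 [131, 188, 233, 304] [0.531 0.15  0.081] [ 0.444 -0.127 -0.004] [0.647 0.271 0.128]
ring_mouth 0.95 [129, 189, 234, 302] [0.531 0.148 0.081] [ 0.444 -0.137 -0.004] [0.689 0.271 0.128]
ring_mouth 0.27 [278, 173, 297, 195] [ 0.415 -0.274  0.027] [ 0.386 -0.34  -0.005] [ 0.462 -0.248  0.069]
cell_lugs 0.7 [276, 170, 297, 197] [ 0.414 -0.274  0.028] [ 0.386 -0.34  -0.005] [ 0.462 -0.248  0.069]
cell_lugs 0.49 [131, 188, 235, 306] [0.531 0.149 0.081] [ 0.444 -0.151 -0.005] [0.714 0.271 0.128]
lock_fin 0.83 [186, 207, 213, 229] [0.53  0.058 0.1  ] [0.503 0.009 0.056] [0.581 0.079 0.128]
button_top 0.4 [188, 207, 214, 230] [0.53  0.057 0.1  ] [ 0.505 -0.002  0.053] [0.567 0.079 0.128]
ramekin 0.57 [229, 167, 250, 187] [ 0.592 -0.268  0.018] [ 0.556 -0.303 -0.002] [ 0.623 -0.233  0.037]
ramek
[... 922 characters left out ...]
.073]
cell_lugs 0.66 [291, 205, 308, 220] [ 0.417 -0.283  0.027] [ 0.386 -0.317  0.02 ] [ 0.448 -0.255  0.073]
lock_fin 0.5 [195, 161, 214, 188] [0.537 0.048 0.101] [0.505 0.026 0.074] [0.567 0.073 0.131]
ramekin 0.71 [287, 153, 305, 177] [ 0.596 -0.277  0.007] [ 0.558 -0.311 -0.002] [ 0.625 -0.24   0.042]
mint_cup 0.58 [236, 215, 261, 240] [ 0.363 -0.112  0.019] [ 0.327 -0.145 -0.002] [ 0.406 -0.078  0.056]
shaker 0.54 [145, 215, 153, 223] [0.379 0.243 0.064] [0.368 0.236 0.016] [0.39  0.258 0.078]
shaker 0.28 [196, 170, 213, 186] [0.534 0.048 0.099] [0.505 0.027 0.052] [0.564 0.073 0.131]
navy_mug 0.6 [350, 173, 371, 195] [ 0.521 -0.508  0.022] [ 0.483 -0.558 -0.003] [ 0.559 -0.467  0.068]
```

View pics/a.png

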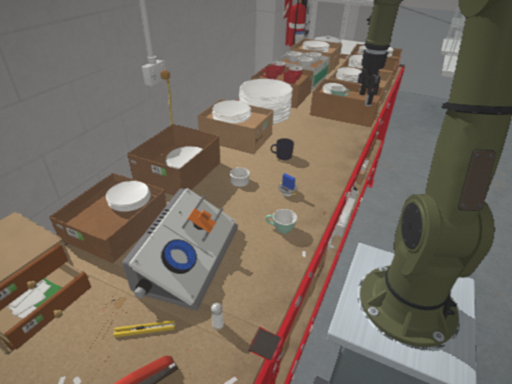

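View pics/b.png

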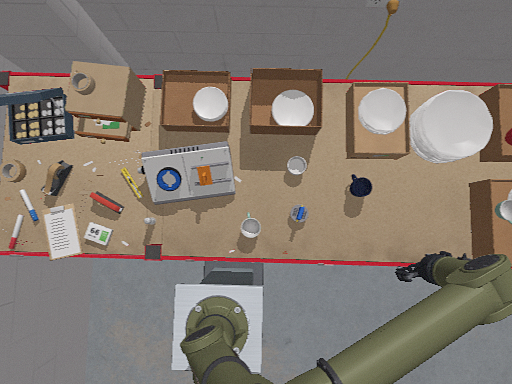

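Emit:
servo_tool([
  [40,0,0],
  [40,40,0],
  [60,75,0],
  [60,115,0],
  [60,155,0],
], roll=[0,0,0,0,0], jaw=[1,1,1,1,1])

```text
time_s: 1.62
position: [0.3345, -0.4327, 0.2305]
tcp_rot: [-3.14, -0.0, 0.436]
wrist_force: [0.6, 0.6, 0.5]
finger_gap: 0.0854
grip_force: 0.0
```

```bash
python3 - <<'E'
from h import *
np.set_printoptions(precision=3,suppress=True)
o=r.get_obs(); print(o["time_s"],o["position"],o["tcp_rot"],o["joint_positions"])
m=r.camera_model("wrist");print(m["pose"],m["camera_matrix"])
im=np.load("top.npz")["im"]; a=cv2.resize(im[140:210,130:240],None,fx=7,fy=7,interpolation=cv2.INTER_CUBIC)
cv2.imwrite("pics/c.png",a)
E
```

```text
1.6167 [ 0.334 -0.433  0.23 ] [-3.14  -0.     0.436] [ 1.01   0.11  -0.157  1.706  0.017  1.328 -0.285]
[[ 0.422 -0.858 -0.292  0.41 ]
 [-0.906 -0.4   -0.136 -0.398]
 [-0.     0.322 -0.947  0.374]
 [ 0.     0.     0.     1.   ]] [[296.13    0.    254.928]
 [  0.    296.13  187.905]
 [  0.      0.      1.   ]]
```

View pics/c.png

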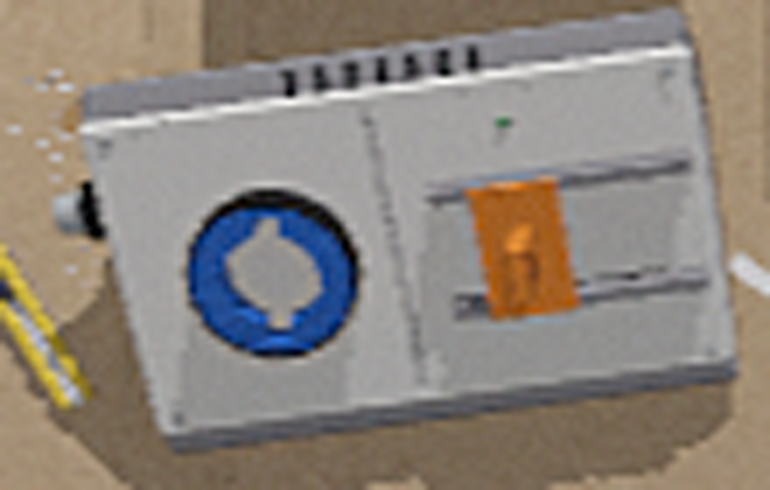

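```bash
cat >> h.py <<'E'
def save(name,cam="wrist"):
    im,d,m=pts(cam); w=world(d,m); np.savez(name+".npz",im=im,d=d,w=w); cv2.imwrite(f"pics/{name}.png",im); return im,d,w
E
python3 - <<'E'
from h import *
np.set_printoptions(precision=3,suppress=True)
im,d,w=save("w1")
hsv=cv2.cvtColor(im,cv2.COLOR_BGR2HSV)
near=np.hypot(w[...,0]-.416,w[...,1]+.28)<.06
blue=near&(hsv[...,0]>105)&(hsv[...,0]<130)&(hsv[...,1]>130)&(w[...,2]>.06)
p=w[blue]; print(len(p),p.mean(0),p.min(0),p.max(0))
print(cv2.minAreaRect((p[:,:2]*1000).astype(np.float32)))
u,s,v=np.linalg.svd(p[:,:2]-p[:,:2].mean(0),full_matrices=False); print("bar yaw",np.arctan(v[0,1]/v[0,0]),s)
yel=near&(hsv[...,0]>18)&(hsv[...,0]<35)&(hsv[...,1]>150)&(w[...,2]>.006)&(w[...,2]<.022)
q=w[yel]; print("yel",len(q),q.mean(0) if len(q) else 0)
fl=near&(w[...,2]>.0225)&(w[...,2]<.028); f=w[fl]; print("flange",len(f),f.min(0),f.max(0),cv2.minEnclosingCircle((f[:,:2]*1000).astype(np.float32)))
E
```

```text
876 [ 0.417 -0.274  0.069] [ 0.396 -0.285  0.06 ] [ 0.439 -0.262  0.072]
((416.7450866699219, -272.8480224609375), (14.018795013427734, 43.2250862121582), 74.42949676513672)
bar yaw -0.2817640441425318 [0.361 0.123]
yel 0 0
flange 1773 [ 0.385 -0.305  0.023] [ 0.45  -0.24   0.028] ((417.7637939453125, -272.3713684082031), 33.06838607788086)
```

View pics/w1.png

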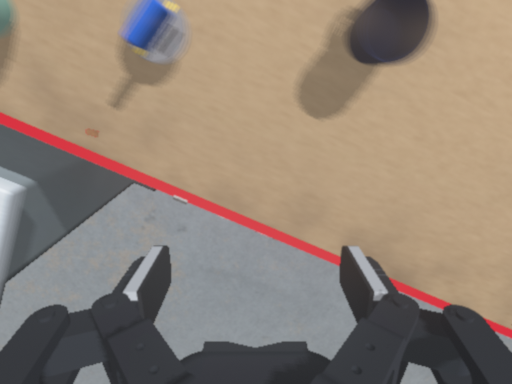

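Emit:
servo_tool([
  [20,32,0],
  [40,64,0],
  [60,96,0],
  [75,130,0],
  [82,160,0],
], roll=[-0.12,-0.24,-0.36,-0.48,-0.6], jaw=[1,1,1,1,1])

```text
time_s: 2.08
position: [0.4169, -0.2728, 0.2316]
tcp_rot: [-3.142, -0.001, -0.162]
wrist_force: [0.5, -0.1, -0.3]
finger_gap: 0.0853
grip_force: 0.0
```

Emit:
servo_tool([
  [0,0,-20],
  [0,0,-50],
  [0,0,-80],
  [0,0,-90],
  [0,0,-90],
], roll=[-0.11,-0.11,-0.11,-0.11,-0.11], jaw=[1,1,1,1,1])

```text
time_s: 2.5
position: [0.4134, -0.2739, 0.1388]
tcp_rot: [-3.14, 0.005, -0.268]
wrist_force: [-0.5, -0.1, -1.4]
finger_gap: 0.0856
grip_force: 0.0
```

```bash
python3 - <<'E'
from h import *
np.set_printoptions(precision=4,suppress=True)
im,d,w=save("w2"); o=r.get_obs(); print(o["position"],o["tcp_rot"])
hsv=cv2.cvtColor(im,cv2.COLOR_BGR2HSV)
near=np.hypot(w[...,0]-.416,w[...,1]+.28)<.06
p=w[near&(w[...,2]>.064)&(w[...,2]<.074)]; print(len(p),cv2.minAreaRect((p[:,:2]*1000).astype(np.float32)),np.median(p,0))
f=w[near&(w[...,2]>.0225)&(w[...,2]<.028)]; print("flange",len(f),cv2.minEnclosingCircle((f[:,:2]*1000).astype(np.float32)))
E
```

```text
[ 0.4147 -0.2747  0.1409] [-3.1409  0.0019 -0.2681]
1021 ((421.201416015625, -285.0120544433594), (13.838030815124512, 45.28564453125), 74.72466278076172) [ 0.4232 -0.2852  0.071 ]
flange 891 ((420.8871154785156, -284.8006896972656), 32.89143753051758)
```

Emit:
servo_tool([
  [6,-10,-10],
  [6,-10,-40],
  [6,-10,-70],
  [6,-10,-95],
  [6,-10,-104],
], roll=[0,0,0,0,0], jaw=[1,1,1,1,1])

```text
time_s: 2.97
position: [0.4205, -0.2848, 0.036]
tcp_rot: [-3.141, 0.002, -0.269]
wrist_force: [-0.4, -0.3, -0.5]
finger_gap: 0.0853
grip_force: 0.0
```

Emit:
servo_tool([
  [0,0,0],
  [0,0,0],
  [0,0,0],
  [0,0,0],
  [0,0,0],
], roll=[0,0,0,0,0], jaw=[0,-0.5,-0.8,-0.8,-0.8], newtons=30)

```text
time_s: 3.38
position: [0.4222, -0.2856, 0.039]
tcp_rot: [3.14, -0.003, -0.268]
wrist_force: [-1.6, -0.2, -0.3]
finger_gap: 0.0256
grip_force: 0.0
```

Emit:
servo_tool([
  [0,0,0],
  [0,0,0],
  [0,0,0],
  [0,0,0],
  [0,0,0],
], roll=[0,0,0,0,0], jaw=[-1,-1,-1,-1,-1])

```text
time_s: 3.8
position: [0.4219, -0.2853, 0.0384]
tcp_rot: [3.141, -0.002, -0.268]
wrist_force: [-0.1, 0.8, 6.1]
finger_gap: 0.0136
grip_force: 35.7
```

Emit:
servo_tool([
  [0,0,40],
  [0,0,80],
  [0,0,120],
  [0,20,160],
  [0,50,190],
], roll=[0,0,0,0,0], jaw=[-1,-1,-1,-1,-1])

```text
time_s: 4.22
position: [0.4207, -0.2397, 0.2271]
tcp_rot: [3.14, -0.002, -0.273]
wrist_force: [1.6, 0.4, -2.4]
finger_gap: 0.014
grip_force: 34.4
```

Emit:
servo_tool([
  [0,40,10],
  [0,80,20],
  [0,120,20],
  [0,160,20],
  [0,200,20],
], roll=[0.1,0.2,0.3,0.39,0.39], jaw=[-1,-1,-1,-1,-1])

```text
time_s: 4.63
position: [0.4203, -0.0355, 0.2443]
tcp_rot: [3.141, 0.001, 0.126]
wrist_force: [0.4, -0.8, -1.9]
finger_gap: 0.0136
grip_force: 34.4
```

Emit:
servo_tool([
  [0,40,0],
  [0,80,0],
  [0,110,0],
  [0,110,0],
  [0,110,0],
], roll=[0,0,0,0,0], jaw=[-1,-1,-1,-1,-1])

```text
time_s: 5.05
position: [0.4205, 0.0743, 0.2443]
tcp_rot: [3.141, 0.001, 0.127]
wrist_force: [0.3, -0.7, -2.9]
finger_gap: 0.0135
grip_force: 34.4
```

Emit:
servo_tool([
  [0,0,0],
  [0,0,0],
  [0,0,0],
  [0,0,0],
  [0,0,0],
], roll=[0,0,0,0,0], jaw=[-1,-1,-1,-1,-1])

```text
time_s: 5.47
position: [0.4212, 0.0719, 0.2446]
tcp_rot: [-3.141, 0.0, 0.121]
wrist_force: [-0.5, -0.8, -2.1]
finger_gap: 0.0133
grip_force: 34.4
```

```bash
python3 - <<'E'
from h import *
np.set_printoptions(precision=4,suppress=True)
im,d,w=save("w3"); o=r.get_obs(); print(o["position"],o["tcp_rot"],o["joint_positions"],o["wrist_force"])
E
```

```text
[0.4212 0.0721 0.2446] [-3.1415  0.0002  0.1209] [ 0.526  -0.1769 -0.6667  1.9209 -0.1116  1.3617 -1.5597] [ 0.0407 -0.3138 -1.9829]
```

View pics/w3.png

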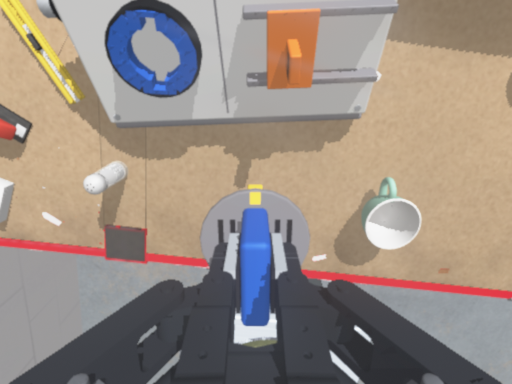

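```bash
cat > fit.py <<'E'
from h import *
np.set_printoptions(precision=4,suppress=True)
D=np.load("w3.npz"); im,w=D["im"],D["w"]
hsv=cv2.cvtColor(im,cv2.COLOR_BGR2HSV)
box=np.zeros(im.shape[:2],bool); box[0:110,95:215]=1
blue=box&(hsv[...,0]>100)&(hsv[...,0]<130)&(hsv[...,1]>120)
def plane(p):
    for _ in range(8):
        c=p.mean(0); n=np.linalg.svd(p-c,full_matrices=False)[2][2]; n*=np.sign(n[2])
        e=(p-c)@n; p=p[abs(e)<max(.0015,1.5*e.std())]
    return c,n
c,n=plane(w[blue&np.isfinite(w[...,2])]); print("ringtop n",n,np.degrees(np.arccos(n[2])),"yaw",np.arctan2(-n[1],-n[0]))
pan=np.zeros_like(box); pan[5:110,205:240]=1; pan[90:112,120:350]=1
q=w[pan&(hsv[...,1]<40)&(hsv[...,2]>120)&np.isfinite(w[...,2])]; q=q[q[:,2]>.03]
cp,npn=plane(q); print("panel n",npn,np.degrees(np.arccos(npn[2])),"yaw",np.arctan2(-npn[1],-npn[0]),"ring top above panel",(c-cp)@npn)
yaw=np.arctan2(-npn[1],-npn[0])
t=np.radians(30); 
z=np.array([-np.sin(t)*np.cos(yaw),-np.sin(t)*np.sin(yaw),np.cos(t)]); y=np.array([-np.sin(yaw),np.cos(yaw),0]); x=np.cross(y,z)
R=np.stack([x,y,z],1)
# ring top points in panel coords
P=(w-c)@R; top=blue&(abs(P[...,2])<.004)
cnts,_=cv2.findContours(top.astype(np.uint8),cv2.RETR_CCOMP,cv2.CHAIN_APPROX_NONE)
pts2=P[top][:,:2]; (ctr,rad)=cv2.minEnclosingCircle((pts2*1000).astype(np.float32)); print("circle",ctr,rad)
# ray-plane for hole: project pixels on ring-top plane
img=np.zeros((600,600),np.uint8)
rr=np.hypot(pts2[:,0]-ctr[0]/1e3,pts2[:,1]-ctr[1]/1e3); a=np.arctan2(pts2[:,1]-ctr[1]/1e3,pts2[:,0]-ctr[0]/1e3)
# blue coverage at radius 26-32 by angle
h,e=np.histogram(a[(rr>.026)&(rr<.032)],bins=48,range=(-np.pi,np.pi)); print(np.stack([e[:-1].round(2)+.065,h],1)[:48].tolist())
print("rr inner pct",np.percentile(rr,[0.5,2,50,99]))
mouth=c+R@np.array([ctr[0]/1e3,ctr[1]/1e3,0]); print("mouth",mouth,"seat",mouth-.018*z,"yaw",yaw)
# fin
fin=np.zeros_like(box);fin[0:95,260:325]=1
o=fin&(hsv[...,0]<20)&(hsv[...,1]>150)
Q=(w-(cp))@R; f=Q[o&(Q[...,2]>.035)]; print("fin panel",np.percentile(f,[2,50,98],axis=0))
pl=Q[o&(Q[...,2]<.03)]; print("plate",np.percentile(pl,[1,50,99],axis=0))
np.savez("panel.npz",R=R,mouth=mouth,cp=cp)
E
python3 fit.py
```

```text
ringtop n [-0.4957 -0.077   0.8651] 30.110825266503095 yaw 0.15401149814148857
panel n [-0.4944 -0.0787  0.8657] 30.039814978754404 yaw 0.15785905643808484 ring top above panel 0.017960344447690676
circle (-3.7812795639038086, -0.02976703643798828) 40.71689987182617
[[-3.075, 3.0], [-2.945, 21.0], [-2.815, 23.0], [-2.685, 22.0], [-2.555, 20.0], [-2.4250000000000003, 23.0], [-2.295, 21.0], [-2.165, 25.0], [-2.025, 25.0], [-1.895, 24.0], [-1.7650000000000001, 28.0], [-1.635, 24.0], [-1.5050000000000001, 29.0], [-1.375, 29.0], [-1.245, 29.0], [-1.115, 30.0], [-0.9850000000000001, 30.0], [-0.855, 30.0], [-0.7250000000000001, 35.0], [-0.585, 32.0], [-0.455, 37.0], [-0.325, 7.0], [-0.195, 0.0], [-0.065, 0.0], [0.065, 20.0], [0.195, 37.0], [0.325, 31.0], [0.455, 34.0], [0.585, 33.0], [0.7150000000000001, 30.0], [0.855, 34.0], [0.9850000000000001, 27.0], [1.115, 30.0], [1.2449999999999999, 32.0], [1.375, 30.0], [1.505, 25.0], [1.635, 23.0], [1.765, 24.0], [1.895, 29.0], [2.025, 25.0], [2.155, 22.0], [2.295, 22.0], [2.425, 23.0], [2.555, 20.0], [2.685, 21.0], [2.815, 19.0], [2.945, 0.0], [3.0749999999999997, 0.0]]
rr inner pct [0.023  0.0236 0.033  0.0398]
mouth [0.5189 0.1779 0.0915] seat [0.5277 0.1793 0.0759] yaw 0.15785905643808484
fin panel [[ 0.0284 -0.0609  0.0361]
 [ 0.0487 -0.0563  0.0538]
 [ 0.0531 -0.0516  0.0558]]
plate [[ 0.0067 -0.0771  0.021 ]
 [ 0.0493 -0.0519  0.0226]
 [ 0.0732 -0.0359  0.0268]]
```

```bash
python3 - <<'E'
from h import *
from scipy.optimize import least_squares
np.set_printoptions(precision=4,suppress=True)
p=np.load("panel.npz"); R,M=p["R"],p["mouth"]
for n in("w3","top","scene"):
    D=np.load(n+".npz"); im,w=D["im"],D["w"]; hsv=cv2.cvtColor(im,cv2.COLOR_BGR2HSV)
    P=(w-M)@R*1000
    b=(np.hypot(P[...,0],P[...,1])<50)&(abs(P[...,2])<8)&(hsv[...,0]>100)&(hsv[...,0]<130)&(hsv[...,1]>100)
    q=P[b]; print(n,len(q),cv2.minEnclosingCircle(q[:,:2].astype(np.float32)),np.median(q[:,2]))
    if n=="w3":
        # slot lines: angle minimising blue within |perp|<6 between r 25..33
        rr=np.hypot(q[:,0],q[:,1]); k=(rr>25)&(rr<32.5); q=q[k]
        for s in np.arange(-.3,.1,.02):
            a=np.arctan2(q[:,1],q[:,0])-s; pr=abs(np.sin(a)*rr[k]); print(round(s,2),(pr<5.5).sum(),end="; ")
E
```

```text
w3 3832 ((-0.0227667149156332, -0.04141024127602577), 40.7169303894043) -0.07955014820189596
-0.3 94; -0.28 84; -0.26 74; -0.24 63; -0.22 54; -0.2 41; -0.18 33; -0.16 24; -0.14 17; -0.12 1; -0.1 5; -0.08 26; -0.06 41; -0.04 54; -0.02 62; 0.0 72; 0.02 87; 0.04 93; 0.06 103; 0.08 112; top 258 ((-0.09417907148599625, -1.3432996273040771), 41.3218994140625) -0.3128664346466812
scene 472 ((-2.2392191886901855, 1.6113160848617554), 40.46691131591797) -1.7237024011449338
```

Emit:
servo_tool([
  [20,25,0],
  [40,50,0],
  [60,75,0],
  [80,95,0],
  [94,105,0],
], roll=[0,0,0.02,0.037,0.037], jaw=[-1,-1,-1,-1,-1], newtons=20)

```text
time_s: 5.93
position: [0.5164, 0.1805, 0.2447]
tcp_rot: [-3.139, -0.001, 0.162]
wrist_force: [-0.2, 0.5, -1.8]
finger_gap: 0.013
grip_force: 34.3
```

Emit:
servo_tool([
  [0,0,-25],
  [0,0,-50],
  [0,0,-75],
  [0,0,-90],
  [0,0,-90],
], roll=[0,0,0,0,0], jaw=[-1,-1,-1,-1,-1])

```text
time_s: 6.35
position: [0.5129, 0.1761, 0.1508]
tcp_rot: [3.141, 0.007, 0.158]
wrist_force: [-0.1, -0.4, -2.3]
finger_gap: 0.0135
grip_force: 34.3
```

Emit:
servo_tool([
  [0,0,-3],
  [0,0,-6],
  [0,0,-9],
  [0,0,-12],
  [0,0,-15],
], roll=[0,0,0,0,0], jaw=[-1,-1,-1,-1,-1])

```text
time_s: 6.77
position: [0.5157, 0.1777, 0.1403]
tcp_rot: [3.141, -0.001, 0.159]
wrist_force: [0.9, 0.1, -1.3]
finger_gap: 0.0134
grip_force: 34.4
```

Emit:
servo_tool([
  [0,0,-3],
  [-1,0,-4.5],
  [-3,-0.5,-6],
  [-5.5,-1,-8],
  [-8,-1.3,-10.5],
], roll=[0,0,0,0,0], jaw=[-1,-1,-1,-1,-1])

```text
time_s: 7.18
position: [0.507, 0.1763, 0.1292]
tcp_rot: [3.141, -0.0, 0.159]
wrist_force: [-0.2, 0.4, -1.6]
finger_gap: 0.0134
grip_force: 34.4
```

```bash
python3 - <<'E'
from h import *
o=r.get_obs(); print(o["position"],o["wrist_force"],o["ft_torque"])
save("w4")
E
```

```text
[0.50700472 0.17632356 0.12915183] [-0.2473899   0.39661402 -1.56342353] [-0.0069259  -0.02788156  0.01038117]
```

View pics/w4.png

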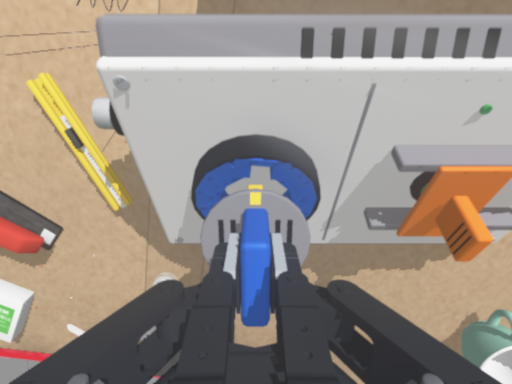

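```bash
cat > cellfit.py <<'E'
from h import *
import sys
np.set_printoptions(precision=4,suppress=True)
p=np.load("panel.npz"); R,M=p["R"],p["mouth"]
D=np.load(sys.argv[1]+".npz"); im,w=D["im"],D["w"]; hsv=cv2.cvtColor(im,cv2.COLOR_BGR2HSV)
P=(w-M)@R*1000
box=np.zeros(im.shape[:2],bool); box[100:345,180:330]=1
yel=box&(hsv[...,0]>18)&(hsv[...,0]<35)&(hsv[...,1]>150)
q=P[yel]; print("lug panel mm",len(q)); 
if len(q): print(np.percentile(q,[5,50,95],axis=0))
b=box&(hsv[...,0]>100)&(hsv[...,0]<130)&(hsv[...,1]>120); b[:,:238]=0; b[:,274:]=0; b[:205]=0
q=w[b]; c=np.nanmean(q,0); q=q[np.isfinite(q[:,2])]; n=np.linalg.svd(q-c,full_matrices=False)[2]; print("bar top n",n[2],"long",n[0],"c",c,"panel",(c-M)@R*1000)
print("bar long in panel angle", np.arctan((n[0]@R)[1]/(n[0]@R)[0]))
g=box&(hsv[...,1]<60)&(abs(P[...,2])<60); 
print("ring pts resid",np.nanmedian(P[(np.hypot(P[...,0],P[...,1])<40)&(np.hypot(P[...,0],P[...,1])>34)&(hsv[...,0]>100)&(hsv[...,0]<130)&(hsv[...,1]>100)],0))
E
python3 cellfit.py w4
```

```text
lug panel mm 33
[[17.8475 -3.3147  3.0635]
 [19.6659 -0.3438  5.4721]
 [24.7391  2.6351 16.0569]]
bar top n [-0.1664  0.9859 -0.0178] long [-0.8754 -0.1394  0.4629] c [0.5104 0.1763 0.154 ] panel [23.8119 -0.2926 58.422 ]
bar long in panel angle 0.00015149852499633687
ring pts resid [33.3764 -0.8667  0.3806]
```

Emit:
servo_tool([
  [2,0,10],
  [8,1.3,14],
  [10,1.6,14],
  [10,1.6,10],
  [10,1.6,10],
], roll=[0,0,0,0,0], jaw=[-1,-1,-1,-1,-1])

```text
time_s: 7.65
position: [0.5171, 0.1778, 0.1386]
tcp_rot: [-3.141, 0.001, 0.159]
wrist_force: [0.4, -0.1, -2.2]
finger_gap: 0.0135
grip_force: 34.4
```

Emit:
servo_tool([
  [0,0,-1],
  [0,0,-2],
  [0,0,-3],
  [0,0,-4],
  [0,0,-4],
], roll=[0,0,0,0,0], jaw=[-1,-1,-1,-1,-1])

```text
time_s: 8.07
position: [0.5171, 0.1779, 0.1351]
tcp_rot: [3.142, 0.0, 0.159]
wrist_force: [0.3, 0.5, -1.5]
finger_gap: 0.0136
grip_force: 34.5
```

Emit:
servo_tool([
  [0,0,-1.5],
  [0,0,-3],
  [0,0,-4.5],
  [0,0,-6],
  [0,0,-6],
], roll=[0,0,0,0,0], jaw=[-1,-1,-1,-1,-1])

```text
time_s: 8.48
position: [0.5175, 0.1768, 0.1287]
tcp_rot: [3.14, 0.0, 0.158]
wrist_force: [0.6, -3.2, -2.0]
finger_gap: 0.0132
grip_force: 34.4
```

```bash
python3 - <<'E'
from h import *
o=r.get_obs(); print(o["position"],o["wrist_force"],o["ft_torque"])
im,d,w=save("w5"); cv2.imwrite("pics/w5c.png",cv2.resize(im[100:350,150:370],None,fx=2.3,fy=2.3))
E
python3 cellfit.py w5
```

```text
[0.51745237 0.17679992 0.12866253] [ 0.58579366 -3.20886012 -1.98198654] [-0.65991328 -0.38517632 -0.07065685]
lug panel mm 73
[[29.2945 -3.1858 -0.3777]
 [32.1402 -1.498  10.4575]
 [34.6661  0.1904 12.1248]]
bar top n [-0.1652  0.986  -0.0211] long [-0.8758 -0.1368  0.4629] c [0.5218 0.1769 0.1542] panel [33.7094 -1.4184 52.9245]
bar long in panel angle -0.004848849625689064
ring pts resid [34.0188 -1.4572  0.4918]
```

View pics/w5c.png

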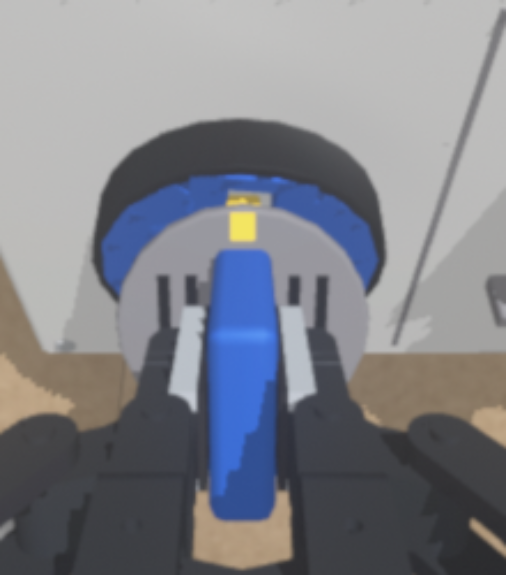

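Emit:
servo_tool([
  [0,0,0],
  [-1,0.3,0],
  [-2,0.5,-1],
  [-2,0.5,-2],
  [-2,0.5,-3],
], roll=[-0.06,-0.104,-0.104,-0.104,-0.104], jaw=[-1,-1,-1,-1,-1])

```text
time_s: 8.95
position: [0.5148, 0.1788, 0.1259]
tcp_rot: [-3.141, 0.0, 0.057]
wrist_force: [-0.6, -0.4, -2.3]
finger_gap: 0.0133
grip_force: 34.4
```

Emit:
servo_tool([
  [0,0,-1.5],
  [-1,0,-3],
  [-2.5,-0.3,-4.5],
  [-4,-0.6,-6],
  [-5.5,-0.9,-7.5],
], roll=[0,0,0,0,0], jaw=[-1,-1,-1,-1,-1])

```text
time_s: 9.37
position: [0.5125, 0.1781, 0.1211]
tcp_rot: [-3.141, -0.007, 0.055]
wrist_force: [2.1, -1.4, 13.7]
finger_gap: 0.0138
grip_force: 36.6
```

```bash
python3 - <<'E'
from h import *
o=r.get_obs(); print(o["position"],o["wrist_force"],o["ft_torque"])
im,d,w=save("w6")
E
python3 cellfit.py w6
```

```text
[0.51254606 0.17805035 0.12109992] [ 2.08397809 -1.38695812 13.65069112] [-0.07611087 -0.66152618 -0.04844305]
lug panel mm 66
[[nan nan nan]
 [nan nan nan]
 [nan nan nan]]
bar top n [-0.0596  0.9981 -0.0143] long [-0.8927 -0.0469  0.4483] c [0.5167 0.1776 0.1468] panel [25.7279  0.0803 48.9507]
bar long in panel angle -0.17061440586962434
ring pts resid [34.2555 -2.0975  0.585 ]
```

Emit:
servo_tool([
  [0,0,0],
  [0,0,0],
  [-1,0,-1],
  [-2,-0.3,-2.5],
  [-3,-0.4,-4],
], roll=[0,0,0,0,0], jaw=[-0.55,-0.55,-0.55,-0.55,-0.55])

```text
time_s: 9.83
position: [0.5062, 0.1771, 0.1142]
tcp_rot: [3.141, 0.001, 0.055]
wrist_force: [-0.0, -0.1, -0.0]
finger_gap: 0.0191
grip_force: 0.1
```

```bash
python3 - <<'E'
from h import *
o=r.get_obs(); print(o["position"],o["wrist_force"],o["ft_torque"])
im,d,w=save("w7"); cv2.imwrite("pics/w7c.png",cv2.resize(im[80:384,110:410],None,fx=1.8,fy=1.8))
E
python3 cellfit.py w7
```

```text
[0.50620188 0.17711509 0.11422743] [-0.03217792 -0.09739835 -0.04756274] [-0.03166936 -0.02136631 -0.00297031]
lug panel mm 76
[[21.1173 -5.0958  6.6634]
 [23.2398 -3.1075  7.9558]
 [25.7652 -1.2726  9.2067]]
bar top n [-0.0727  0.9973  0.0094] long [-0.8822 -0.0687  0.4659] c [0.5147 0.1752 0.1455] panel [23.0831 -2.0308 48.9679]
bar long in panel angle -0.1326917156966687
ring pts resid [32.8439 -4.1302  0.2613]
```

View pics/w7c.png

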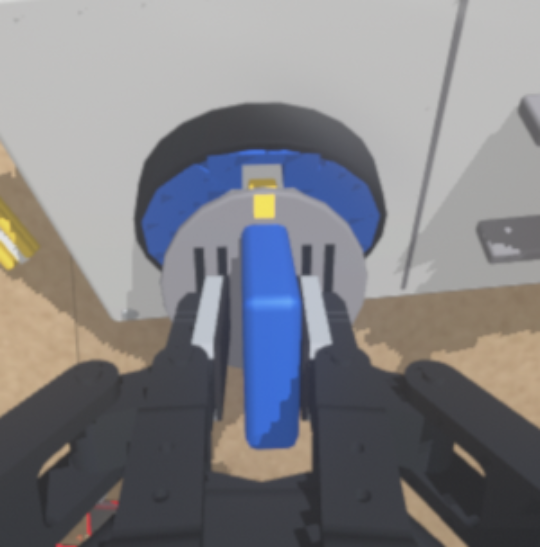

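```bash
cat > flange.py <<'E'
from h import *
import sys
np.set_printoptions(precision=3,suppress=True)
p=np.load("panel.npz"); R,M=p["R"],p["mouth"]
D=np.load(sys.argv[1]+".npz"); im,w=D["im"],D["w"]; hsv=cv2.cvtColor(im,cv2.COLOR_BGR2HSV)
P=(w-M)@R*1000
hb,sb=hsv[...,0].astype(int),hsv[...,1]
blue=(hb>100)&(hb<130)&(sb>120)
near=(np.hypot(P[...,0],P[...,1])<75)
# bar: blue above panel z 12 ; flange: grey above ring
bar=near&blue&(P[...,2]>10)
q=P[bar]; print("bar panel pct",np.percentile(q,[1,50,99],axis=0))
g=near&(sb<60)&(P[...,2]>3)&(P[...,2]<30)&(np.hypot(P[...,0],P[...,1])<40)
g&=(im[...,2]>110)
q=P[g]
best=None;rng=np.random.default_rng(0)
for _ in range(500):
    a=q[rng.choice(len(q),3,False)]; n=np.cross(a[1]-a[0],a[2]-a[0]); l=np.linalg.norm(n)
    if l<50: continue
    n=n/l; e=abs((q-a[0])@n)<0.8
    if best is None or e.sum()>best.sum(): best=e
f=q[best]; c=f.mean(0); n=np.linalg.svd(f-c,full_matrices=False)[2][2]; n*=np.sign(n[2])
print("flange",len(q),len(f),"n panel",n,"tilt",np.degrees(np.arccos(n[2])),"c",c, "z range",f.min(0),f.max(0))
E
python3 flange.py w7
```

```text
bar panel pct [[-0.185 -9.932 14.097]
 [24.946 -2.479 52.348]
 [37.29   5.173 67.394]]
flange 3707 2827 n panel [ 0.459 -0.031  0.888] tilt 27.370238096635497 c [11.31  -1.658 13.41 ] z range [-16.582 -32.268   4.622] [27.265 32.042 26.781]
```

Emit:
servo_tool([
  [0,0,0],
  [0,0,0],
  [0,0,0],
  [0,0,0],
  [0,0,0],
], roll=[0,0,0,0,0], jaw=[-0.3,-0.3,-0.3,-0.3,-0.3])

```text
time_s: 10.3
position: [0.5068, 0.1772, 0.1148]
tcp_rot: [3.142, -0.0, 0.055]
wrist_force: [0.2, -0.4, 0.4]
finger_gap: 0.0299
grip_force: 0.0
```

```bash
python3 - <<'E'
from h import *
o=r.get_obs(); print(o["position"],o["wrist_force"],o["ft_torque"])
im,d,w=save("w8")
E
python3 flange.py w8
```

```text
[0.50675648 0.17717521 0.11475306] [ 0.15581333 -0.41517058  0.36788064] [-0.04325663  0.00934797 -0.00165337]
bar panel pct [[  1.279 -10.299  13.7  ]
 [ 26.534  -2.673  51.551]
 [ 39.118   4.878  67.099]]
flange 3479 2647 n panel [ 0.487 -0.034  0.873] tilt 29.213581388733363 c [13.042 -1.284 12.224] z range [-12.813 -32.646   3.373] [28.085 31.912 27.178]
```

```bash
python3 - <<'E'
from h import *
np.set_printoptions(precision=4,suppress=True)
p=np.load("panel.npz"); R,M=p["R"],p["mouth"]
D=np.load("w8.npz"); im,w=D["im"],D["w"]; hsv=cv2.cvtColor(im,cv2.COLOR_BGR2HSV)
P=(w-M)@R*1000
b=(hsv[...,0]>100)&(hsv[...,0]<130)&(hsv[...,1]>120)&(P[...,2]>15)&(np.hypot(P[...,0],P[...,1])<80)
q=w[b]; zt=np.percentile(q[:,2],98); t=q[q[:,2]>zt-.004]; print("top z",zt,t.mean(0),cv2.minAreaRect((t[:,:2]*1000).astype(np.float32)))
for n in("w4","top"):
    w=np.load(n+".npz")["w"]; P=(w-M)@R*1000
    for y0 in(-30,0,30):
        k=(abs(P[...,2]+18)<2.5)&(abs(P[...,1]-y0)<6); print(n,y0,"x range",np.percentile(P[k][:,0],[0,1,99,100]))
    k=(P[...,0]>60)&(P[...,0]<105)&(abs(P[...,1])<40)&(P[...,2]>-40); print("z above panel",np.nanpercentile(P[k][:,2]+18,[1,50,99]))
print("boxes",[(np.nanmax(w[a:b,c:d,2])) for a,b,c,d in((70,133,160,235),)])
for c in((76,0,39.4),):
    g=M+R@(np.array(c)/1e3); print("TCP final",g-[0,0,.019]); X=np.array([np.cos(.158),np.sin(.158),0]); print("TCP start",g-[0,0,.019]+X*.0203+[0,0,.0221])
E
```

```text
top z 0.15229132860216796 [0.5111 0.1743 0.151 ] ((508.8419494628906, 173.92538452148438), (46.25480270385742, 13.520142555236816), 3.9815568923950195)
w4 -30 x range [22.2738 25.9045 83.5011 84.3923]
w4 0 x range [-7.1087 -2.6212 83.5855 84.4636]
w4 30 x range [21.3808 24.9518 83.4043 84.2765]
z above panel [-18.4719  -0.3296 128.1219]
top -30 x range [-157.0801 -153.973    83.645    83.8985]
top 0 x range [-161.1707 -160.4787   83.3523   85.709 ]
top 30 x range [-164.2031 -158.8537   85.1105   85.6728]
z above panel [-20.1004  -2.6146   3.7677]
boxes [np.float64(0.09787697676889806)]
TCP final [0.5644 0.1852 0.1446]
TCP start [0.5844 0.1883 0.1667]
```

Emit:
servo_tool([
  [3,-3,7],
  [3,-3,7],
  [3,-3,7],
  [3,-3,7],
  [3,-3,7],
], roll=[0,0,0,0,0], jaw=[-0.3,-0.3,-1,-1,-1], newtons=25)

```text
time_s: 10.77
position: [0.51, 0.1754, 0.1221]
tcp_rot: [-3.14, -0.001, 0.056]
wrist_force: [0.4, 3.4, 0.7]
finger_gap: 0.0134
grip_force: 24.7
```

Emit:
servo_tool([
  [0,0,0],
  [0,0,0],
  [0,0,10],
  [0,0,30],
  [0,0,60],
], roll=[0,0,0,0,0], jaw=[-1,-1,-1,-1,-1])

```text
time_s: 11.18
position: [0.5071, 0.1719, 0.1796]
tcp_rot: [3.139, 0.008, 0.055]
wrist_force: [0.8, -0.9, -2.8]
finger_gap: 0.0137
grip_force: 24.7
```

Emit:
servo_tool([
  [20,5,0],
  [45,10,0],
  [70,15,0],
  [80,15,0],
  [80,15,0],
], roll=[0.05,0.103,0.103,0.103,0.103], jaw=[-1,-1,-1,-1,-1])

```text
time_s: 11.6
position: [0.591, 0.1873, 0.1807]
tcp_rot: [3.141, 0.002, 0.156]
wrist_force: [0.8, -0.5, -3.4]
finger_gap: 0.0133
grip_force: 25.0
```

```bash
python3 - <<'E'
from h import *
o=r.get_obs(); print(o["time_s"],o["position"],o["tcp_rot"],o["wrist_force"],o["ft_torque"],o["finger_gap"],o["joint_positions"])
im,d,w=save("w9")
np.set_printoptions(precision=4,suppress=True)
hsv=cv2.cvtColor(im,cv2.COLOR_BGR2HSV); b=(hsv[...,0]>100)&(hsv[...,0]<130)&(hsv[...,1]>120)&(w[...,2]>.15)
q=w[b]; zt=np.percentile(q[:,2],98); t=q[q[:,2]>zt-.004]; print("top z",zt,cv2.minAreaRect((t[:,:2]*1000).astype(np.float32)))
E
```

```text
11.6 [0.59100924 0.18731197 0.18067876] [3.14108089e+00 2.10285496e-03 1.55818816e-01] [ 0.8394844  -0.46176564 -3.42042959] [-0.0513576  -0.03566011 -0.03867083] 0.013348188666798346 [ 0.27651472  0.39082447 -0.7922994   1.57351622  0.28519348  1.29951734
 -1.97059444]
top z 0.21095482875794583 ((587.887939453125, 187.16624450683594), (45.612281799316406, 13.63416576385498), 8.563289642333984)
```

Emit:
servo_tool([
  [2,1.5,-8],
  [2,1.5,-16],
  [2,1.5,-21],
  [2,1.5,-22],
  [2,1.5,-23],
], roll=[0,0,0,0,0], jaw=[-1,-1,-1,-1,-1])

```text
time_s: 12.07
position: [0.5909, 0.1903, 0.1581]
tcp_rot: [3.141, 0.001, 0.158]
wrist_force: [0.3, -0.1, -2.1]
finger_gap: 0.0136
grip_force: 25.1
```

Emit:
servo_tool([
  [0,0,-1],
  [0,0,-2],
  [0,0,-3],
  [0,0,-4],
  [0,0,-4],
], roll=[0,0,0,0,0], jaw=[-1,-1,-1,-1,-1])

```text
time_s: 12.48
position: [0.5919, 0.1908, 0.1568]
tcp_rot: [3.141, -0.001, 0.158]
wrist_force: [-4.6, -2.0, 7.2]
finger_gap: 0.014
grip_force: 26.6
```

Emit:
servo_tool([
  [0,0,2],
  [0,0,2],
  [0,0,2],
  [-4,-0.6,1],
  [-8,-1.2,0],
], roll=[0,0,0,0,0], jaw=[-0.5,-0.5,-0.5,-0.5,-0.5])

```text
time_s: 12.9
position: [0.5834, 0.1895, 0.1544]
tcp_rot: [-3.141, 0.0, 0.158]
wrist_force: [0.3, 0.1, -0.4]
finger_gap: 0.0215
grip_force: 0.0
```

```bash
python3 - <<'E'
from h import *
o=r.get_obs(); print(o["position"],o["wrist_force"],o["finger_gap"])
im,d,w=save("w10"); cv2.imwrite("pics/w10c.png",cv2.resize(im[80:384,110:410],None,fx=1.8,fy=1.8))
E
```

```text
[0.58341185 0.18945945 0.15441155] [ 0.30994757  0.07305977 -0.39881485] 0.021459985756518675
```

View pics/w10c.png

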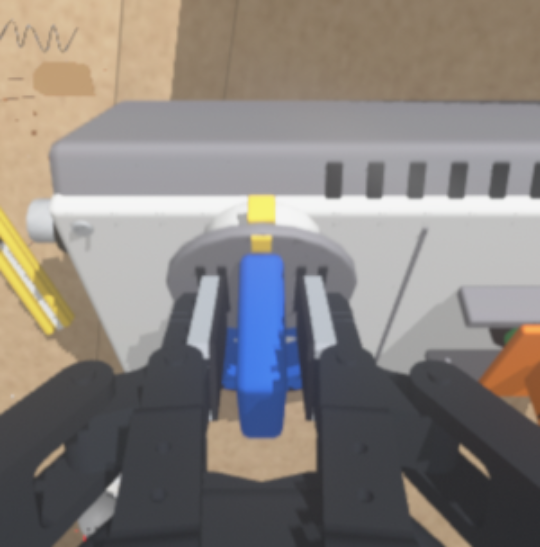

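```bash
cat > cell.py <<'E'
# whole-cell pose: ICP-free: fit bar faces/axis. args: npz, approx centre panel x
from h import *
import sys
np.set_printoptions(precision=3,suppress=True)
p=np.load("panel.npz"); R,M=p["R"],p["mouth"]
D=np.load(sys.argv[1]+".npz"); im,w=D["im"],D["w"]; hsv=cv2.cvtColor(im,cv2.COLOR_BGR2HSV)
x0=float(sys.argv[2]); P=(w-M)@R*1000
near=(abs(P[...,0]-x0)<60)&(abs(P[...,1])<38)
hb,sb=hsv[...,0].astype(int),hsv[...,1]
def ransac(q,tol=.7,it=800):
    best=None;rng=np.random.default_rng(0)
    for _ in range(it):
        a=q[rng.choice(len(q),3,False)]; n=np.cross(a[1]-a[0],a[2]-a[0]); l=np.linalg.norm(n)
        if l<60: continue
        e=abs((q-a[0])@(n/l))<tol
        if best is None or e.sum()>best.sum(): best=e
    f=q[best]; c=f.mean(0); n=np.linalg.svd(f-c,full_matrices=False)[2][2]; return f,c,n*np.sign(n[2])
zmin=float(sys.argv[3])
g=near&(sb<60)&(P[...,2]>zmin)&(P[...,2]<zmin+25)&(im[...,2]>90)&(abs(P[...,1])>12); g[300:]=0
q=P[g]; f,c,n=ransac(q); print("flange",len(q),len(f),"n",n,"tilt from panel",np.degrees(np.arccos(n[2])),"min",f.min(0),"max",f.max(0))
bar=near&(hb>100)&(hb<130)&(sb>120)&(P[...,2]>zmin+12)
q=P[bar]
for k in range(2):
    f,c,n=ransac(q); print("bar plane",len(f),n,c,"ext",np.percentile(f,[1,99],axis=0).round(1).tolist()); 
    q=q[abs((q-c)@n)>1.2]
E
python3 cell.py w10 70 -5
```

```text
flange 1613 1226 n [-0.022  0.001  1.   ] tilt from panel 1.278218671080339 min [ 43.187 -31.208   6.823] max [103.112  33.373   9.075]
bar plane 1253 [ 0.999 -0.009  0.035] [93.811  1.007 32.177] ext [[92.5, -5.1, 10.9], [95.0, 7.2, 50.8]]
bar plane 568 [-0.02  -0.003  1.   ] [74.588  0.943 50.822] ext [[52.5, -5.0, 49.9], [91.8, 6.8, 51.6]]
```

Emit:
servo_tool([
  [-8,-1.3,-4],
  [-16,-2.7,-9],
  [-22.5,-3.9,-13.5],
  [-22.5,-3.9,-13.5],
  [-22.5,-3.9,-13.5],
], roll=[0,0,0,0,0], jaw=[-0.5,-0.5,-0.5,-0.5,-1], newtons=45)

```text
time_s: 13.37
position: [0.5605, 0.1852, 0.1409]
tcp_rot: [3.141, 0.001, 0.158]
wrist_force: [-1.4, -1.5, -0.7]
finger_gap: 0.0135
grip_force: 45.9
```

Emit:
servo_tool([
  [0,0,0],
  [0,0,0],
  [0,0,3],
  [0,0,10],
  [0,0,18],
], roll=[0,0,0,0,0], jaw=[-1,-1,-1,-1,-1])

```text
time_s: 13.78
position: [0.5614, 0.1856, 0.1595]
tcp_rot: [-3.141, 0.0, 0.158]
wrist_force: [0.3, -0.6, -2.4]
finger_gap: 0.0135
grip_force: 45.7
```

```bash
python3 - <<'E'
from h import *
o=r.get_obs(); print(o["position"],o["tcp_rot"],o["wrist_force"],o["finger_gap"],o["grip_force"])
im,d,w=save("w11")
E
python3 cell.py w11 75 5
```

```text
[0.56137885 0.18555857 0.15951122] [-3.14129934e+00  1.87953012e-04  1.58143609e-01] [ 0.34070339 -0.57328676 -2.36064484] 0.013485779727957479 45.69548785686493
flange 3142 2550 n [-0.027 -0.004  1.   ] tilt from panel 1.5336771072753697 min [ 59.739 -31.011  23.34 ] max [116.261  33.459  26.046]
bar plane 1651 [0.999 0.043 0.03 ] [107.769   1.174  48.943] ext [[106.6, -4.7, 27.2], [108.9, 7.2, 67.3]]
bar plane 903 [-0.024  0.001  1.   ] [88.501  0.812 67.55 ] ext [[65.9, -5.3, 66.5], [105.8, 6.8, 68.4]]
```

Emit:
servo_tool([
  [-20,-3,2],
  [-40,-7,0],
  [-60,-10,-10],
  [-75,-13,-22],
  [-75,-13,-30],
], roll=[0,0,0,0,0], jaw=[-1,-1,-1,-1,-1])

```text
time_s: 14.25
position: [0.4835, 0.1722, 0.1289]
tcp_rot: [3.139, 0.001, 0.159]
wrist_force: [0.1, 0.4, -1.9]
finger_gap: 0.0134
grip_force: 45.8
```

Emit:
servo_tool([
  [0,0,0],
  [0,0,0],
  [0,0,0],
  [0,0,0],
  [0,0,0],
], roll=[0,0,0,0,0], jaw=[-1,-1,-1,-1,-1])

```text
time_s: 14.67
position: [0.4871, 0.173, 0.1298]
tcp_rot: [-3.141, -0.001, 0.158]
wrist_force: [-0.2, -0.3, -1.6]
finger_gap: 0.0133
grip_force: 45.8
```

```bash
python3 - <<'E'
from h import *
o=r.get_obs(); print(o["position"],o["tcp_rot"],o["wrist_force"],o["finger_gap"],o["grip_force"])
im,d,w=save("w12")
np.set_printoptions(precision=2,suppress=True)
p=np.load("panel.npz"); R,M=p["R"],p["mouth"]
P=(w-M)@R*1000;hsv=cv2.cvtColor(im,cv2.COLOR_BGR2HSV)
b=(hsv[...,0]>100)&(hsv[...,0]<130)&(hsv[...,1]>100)&(abs(P[...,2])<5)&(P[...,0]>15)
q=P[b]; rr=np.hypot(q[:,0],q[:,1]); a=np.arctan2(q[:,1],q[:,0])
print("ring seen",len(q),np.median(q[:,2]),[(round(x,1),round(np.percentile(rr[abs(a-x)<.1],98),1)) for x in np.arange(-1,1.1,.25) if (abs(a-x)<.1).sum()>5])
E
python3 cell.py w12 0 23; python3 cell.py w12 0 10
```

```text
[0.48709378 0.17295683 0.12979368] [-3.14090649e+00 -1.05467191e-03  1.58094547e-01] [-0.18193294 -0.26130312 -1.56364014] 0.013318293921479804 45.77354907989502
ring seen 2101 0.14355940237536524 [(np.float64(-1.0), np.float64(39.4)), (np.float64(-0.8), np.float64(39.3)), (np.float64(-0.5), np.float64(39.5)), (np.float64(-0.2), np.float64(39.2)), (np.float64(0.0), np.float64(39.0)), (np.float64(0.2), np.float64(39.2)), (np.float64(0.5), np.float64(39.0)), (np.float64(0.8), np.float64(38.9)), (np.float64(1.0), np.float64(38.3))]
flange 3041 2531 n [-0.025 -0.004  1.   ] tilt from panel 1.4638500560487142 min [-24.641 -32.642  33.709] max [33.899 32.281 36.551]
bar plane 1654 [1.    0.023 0.02 ] [25.272 -0.104 58.909] ext [[24.4, -6.2, 37.4], [26.2, 5.8, 77.7]]
bar plane 903 [-0.02  -0.013  1.   ] [ 6.359 -0.47  78.096] ext [[-16.2, -6.6, 77.1], [23.5, 5.5, 78.9]]
flange 1222 1000 n [ 0.002 -0.001  1.   ] tilt from panel 0.14809463037102946 min [-24.641 -32.841  33.607] max [33.521 32.281 34.999]
bar plane 1598 [0.998 0.063 0.025] [25.157  0.053 59.337] ext [[23.9, -6.0, 37.5], [26.2, 6.0, 77.8]]
bar plane 894 [-0.024 -0.005  1.   ] [ 6.009 -0.436 78.144] ext [[-16.2, -6.4, 77.1], [23.3, 5.5, 79.0]]
```

Emit:
servo_tool([
  [0.4,0,-3.5],
  [2.2,0.3,-6.7],
  [4.1,0.6,-10],
  [6.1,1,-13.7],
  [6.6,1.1,-14.6],
], roll=[0,0,0,0,0], jaw=[-1,-1,-1,-1,-1])

```text
time_s: 15.13
position: [0.4927, 0.1735, 0.1137]
tcp_rot: [-3.141, 0.001, 0.158]
wrist_force: [0.0, 0.6, -1.3]
finger_gap: 0.0134
grip_force: 45.8
```

Emit:
servo_tool([
  [0.3,0.1,-0.6],
  [0.7,0.1,-1.2],
  [1,0.2,-1.8],
  [1.4,0.2,-2.4],
  [1.4,0.2,-2.4],
], roll=[0,0,0,0,0], jaw=[-1,-1,-1,-1,-1])

```text
time_s: 15.55
position: [0.4937, 0.174, 0.1127]
tcp_rot: [3.141, 0.001, 0.158]
wrist_force: [-4.3, -0.8, 4.2]
finger_gap: 0.0135
grip_force: 46.8
```

Emit:
servo_tool([
  [0,0,0],
  [0,0,0],
  [0.3,0,-0.5],
  [0.6,0.1,-1],
  [1,0.1,-1.5],
], roll=[-0.02,-0.04,-0.06,-0.08,-0.1], jaw=[-1,-1,-1,-1,-1], newtons=20)

```text
time_s: 15.97
position: [0.4953, 0.1752, 0.1106]
tcp_rot: [-3.14, -0.001, 0.057]
wrist_force: [-1.3, 2.6, -2.1]
finger_gap: 0.0133
grip_force: 45.9
```

```bash
python3 - <<'E'
from h import *
o=r.get_obs(); print(o["position"],o["tcp_rot"],o["wrist_force"],o["ft_torque"],o["grip_force"])
im,d,w=save("w13")
E
python3 cell.py w13 0 3
```

```text
[0.49527611 0.17521159 0.11058878] [-3.13969140e+00 -1.06013432e-03  5.68885499e-02] [-1.26373886  2.63309373 -2.13696818] [0.83166654 0.48037501 0.15776445] 45.91369271278381
flange 3059 2578 n [-0.02   0.047  0.999] tilt from panel 2.908476030819614 min [-28.057 -33.276  11.809] max [31.844 31.321 16.313]
bar plane 1606 [ 0.997 -0.069  0.04 ] [22.982 -1.62  39.338] ext [[21.6, -7.6, 16.8], [24.3, 4.7, 57.1]]
bar plane 896 [-0.022  0.04   0.999] [ 3.782  0.615 57.12 ] ext [[-18.4, -6.2, 56.0], [20.9, 7.2, 58.0]]
```

Emit:
servo_tool([
  [0.5,0.1,-0.9],
  [1,0.2,-1.8],
  [1.5,0.2,-2.6],
  [2,0.3,-3.5],
  [2.5,0.4,-4.4],
], roll=[0,0,0,0,0], jaw=[-1,-1,-1,-1,-1])

```text
time_s: 16.43
position: [0.4975, 0.1754, 0.1062]
tcp_rot: [-3.14, 0.0, 0.059]
wrist_force: [-2.7, 4.3, 0.3]
finger_gap: 0.0138
grip_force: 46.0
```

Now release; it should drop by its own weight.

Emit:
servo_tool([
  [0,0,0],
  [0,0,0],
  [0,0,0],
  [0,0,0],
  [0,0,0],
], roll=[0,0,0,0,0], jaw=[-0.45,-0.45,-0.45,-0.45,-0.45])

```text
time_s: 16.85
position: [0.4981, 0.1737, 0.1064]
tcp_rot: [3.141, -0.001, 0.057]
wrist_force: [0.0, -1.1, 0.3]
finger_gap: 0.0233
grip_force: 0.0
```

```bash
python3 - <<'E'
from h import *
o=r.get_obs(); print(o["position"],o["wrist_force"],o["finger_gap"])
im,d,w=save("w14")
E
python3 cell.py w14 0 0
```

```text
[0.49812973 0.17372328 0.10640467] [ 0.0362364  -1.11957599  0.27853466] 0.023304781903226084
flange 3091 2520 n [ 0.002 -0.     1.   ] tilt from panel 0.1404949370306291 min [-29.665 -33.46    6.287] max [30.012 30.49   7.946]
bar plane 1453 [-0.997  0.082  0.001] [21.987 -3.427 32.287] ext [[20.9, -9.3, 12.4], [22.9, 2.6, 49.2]]
bar plane 937 [0.003 0.005 1.   ] [ 3.23  -1.555 50.047] ext [[-19.2, -8.5, 49.2], [20.6, 5.2, 50.6]]
```

Emit:
servo_tool([
  [0,0,0],
  [0,0,5],
  [0,0,25],
  [0,0,60],
  [0,0,95],
], roll=[0,0,0,0,0], jaw=[-0.2,-0.2,-0.2,-0.2,0])

```text
time_s: 17.32
position: [0.4967, 0.1741, 0.2019]
tcp_rot: [3.141, 0.003, 0.059]
wrist_force: [0.5, -0.3, 0.4]
finger_gap: 0.0428
grip_force: 0.0
```

Emit:
servo_tool([
  [0,-30,5],
  [0,-60,15],
  [-10,-90,15],
  [-20,-110,15],
  [-20,-110,15],
], roll=[0.05,0.1,0.1,0.1,0.1], jaw=[0,0,0,0,0])

```text
time_s: 17.73
position: [0.4767, 0.059, 0.2166]
tcp_rot: [3.138, 0.001, 0.151]
wrist_force: [-0.1, -0.2, -0.2]
finger_gap: 0.0426
grip_force: 0.0
```

Emit:
servo_tool([
  [0,0,0],
  [0,0,0],
  [0,0,0],
  [0,0,0],
  [0,0,0],
], roll=[0,0,0,0,0], jaw=[0,0,0,0,0])

```text
time_s: 18.15
position: [0.4778, 0.0654, 0.2162]
tcp_rot: [-3.141, 0.0, 0.16]
wrist_force: [0.6, -0.9, 0.2]
finger_gap: 0.0424
grip_force: 0.0
```

```bash
cat > tab.py <<'E'
from h import *
import sys
np.set_printoptions(precision=2,suppress=True)
o=r.get_obs(); print(o["time_s"],o["position"]*1000 if hasattr(o["position"],"shape") else o["position"],o["tcp_rot"])
im,d,w=save(sys.argv[1])
p=np.load("panel.npz"); R,M=p["R"],p["mouth"]
P=(w-M)@R*1000;hsv=cv2.cvtColor(im,cv2.COLOR_BGR2HSV)
o=(hsv[...,0]<22)&(hsv[...,1]>140)&(P[...,1]<-60)&(P[...,1]>-200)&(abs(P[...,0])<70)&(P[...,2]>-5)
f=P[o&(P[...,2]>20)]; print("fin",len(f),np.percentile(f,[1,50,99],axis=0) if len(f) else 0)
f2=f[f[:,2]>np.percentile(f[:,2],90)-1.5]; print("fin top",len(f2),np.percentile(f2,[1,50,99],axis=0))
q=P[o&(P[...,2]<10)]; print("plate",len(q),np.percentile(q,[1,50,99],axis=0) if len(q) else 0)
g=(hsv[...,0]>45)&(hsv[...,0]<85)&(hsv[...,1]>100)&(P[...,1]<-60)&(P[...,1]>-200)&(abs(P[...,0])<70)&(P[...,2]>-12)
q=P[g]; print("green",len(q),np.percentile(q,[2,50,98],axis=0) if len(q) else 0)
k=(abs(P[...,2]-7)<2)&(hsv[...,1]<60)&(np.hypot(P[...,0],P[...,1])<36); print("flange z",k.sum(),np.median(P[k][:,2]) if k.any() else 0)
E
python3 tab.py t1
```

```text
18.15 [477.77  65.45 216.24] [-3.14  0.    0.16]
fin 377 [[  -9.81 -131.45   20.34]
 [  10.01 -127.02   35.91]
 [  14.19 -122.24   37.59]]
fin top 218 [[ -10.02 -131.05   35.63]
 [   2.39 -126.97   36.57]
 [  13.33 -123.15   37.71]]
plate 2378 [[ -31.55 -147.7     2.99]
 [  15.73 -128.97    4.56]
 [  35.41 -106.4     6.53]]
green 0 0
flange z 2203 6.984015226121897
```

Emit:
servo_tool([
  [25,-8,-15],
  [45,-15,-40],
  [45,-15,-70],
  [45,-15,-100],
  [45,-15,-115],
], roll=[0,0,0,0,0], jaw=[0,0,0,0,0])

```text
time_s: 18.62
position: [0.5208, 0.0495, 0.0975]
tcp_rot: [-3.14, 0.005, 0.159]
wrist_force: [-1.7, 0.1, 1.0]
finger_gap: 0.0428
grip_force: 0.0
```

Emit:
servo_tool([
  [0,0,0],
  [0,0,0],
  [0,0,0],
  [0,0,0],
  [0,0,0],
], roll=[0,0,0,0,0], jaw=[-0.5,-1,-1,-1,-1], newtons=25)

```text
time_s: 19.03
position: [0.5234, 0.05, 0.1023]
tcp_rot: [-3.142, -0.002, 0.159]
wrist_force: [1.1, 1.8, -2.1]
finger_gap: 0.0094
grip_force: 28.0
```

Emit:
servo_tool([
  [1,-6.5,0],
  [2.9,-18,0],
  [4.7,-29.5,0],
  [6.4,-40,0],
  [7.4,-46.5,0],
], roll=[0,0,0,0,0], jaw=[-1,-1,-1,-1,-1])

```text
time_s: 19.45
position: [0.5307, 0.004, 0.1023]
tcp_rot: [-3.137, -0.001, 0.156]
wrist_force: [-3.1, 16.5, 5.0]
finger_gap: 0.0096
grip_force: 29.2
```

Emit:
servo_tool([
  [0.2,-1,0],
  [0.4,-2,0],
  [0.6,-3,0],
  [0.6,-3.5,0],
  [0.6,-3.5,0],
], roll=[0,0,0,0,0], jaw=[-1,-1,-1,-1,-1])

```text
time_s: 19.87
position: [0.5307, 0.0041, 0.1023]
tcp_rot: [-3.135, -0.001, 0.161]
wrist_force: [-3.0, 13.4, 4.9]
finger_gap: 0.0094
grip_force: 29.2
```

Emit:
servo_tool([
  [0,3,0],
  [0,3,0],
  [0,3,20],
  [0,3,60],
  [-20,3,100],
], roll=[0,0,0,0,0], jaw=[-0.4,0,0,0,0])

```text
time_s: 20.28
position: [0.5131, -0.0003, 0.1991]
tcp_rot: [-3.141, 0.001, 0.155]
wrist_force: [0.1, -0.9, 1.6]
finger_gap: 0.0426
grip_force: 0.0
```

Emit:
servo_tool([
  [-20,0,10],
  [-20,0,10],
  [-20,0,10],
  [-20,0,10],
  [-20,0,10],
], roll=[0,0,0,0,0], jaw=[0,0,0,0,0])

```text
time_s: 20.7
position: [0.4919, 0.0013, 0.2074]
tcp_rot: [-3.141, 0.002, 0.157]
wrist_force: [-0.3, 0.8, -0.6]
finger_gap: 0.0426
grip_force: 0.0
```

```bash
python3 tab.py t2
```

```text
20.7 [491.85   1.33 207.36] [-3.14  0.    0.16]
fin 475 [[  -9.75 -178.17   20.57]
 [   8.86 -172.77   35.81]
 [  14.25 -168.08   37.51]]
fin top 267 [[ -10.06 -177.49   35.45]
 [   2.62 -172.81   36.37]
 [  13.82 -168.16   37.62]]
plate 2888 [[ -32.14 -193.92    3.11]
 [  12.57 -173.18    4.44]
 [  35.42 -152.52    7.13]]
green 484 [[  -7.87 -135.32   -6.81]
 [   3.66 -125.4    -1.33]
 [  11.68 -116.11   -0.09]]
flange z 2131 7.013625469767312
```

Emit:
servo_tool([
  [15,20,0],
  [35,30,-20],
  [35,30,-60],
  [35,30,-90],
  [35,30,-104],
], roll=[0,0,0,0,0], jaw=[-1,-1,-1,-1,-1])

```text
time_s: 21.17
position: [0.5242, 0.0325, 0.0992]
tcp_rot: [-3.139, 0.008, 0.159]
wrist_force: [-0.4, -0.7, -0.2]
finger_gap: -0.0002
grip_force: 0.0
```

Emit:
servo_tool([
  [0.6,-4,0],
  [1.2,-8,0],
  [1.8,-12,0],
  [2.4,-15,0],
  [2.5,-16,0],
], roll=[0,0,0,0,0], jaw=[-1,-1,-1,-1,-1])

```text
time_s: 21.58
position: [0.5287, 0.0225, 0.1046]
tcp_rot: [-3.133, -0.0, 0.161]
wrist_force: [0.1, 14.7, -8.7]
finger_gap: 0.0
grip_force: 7.0
```

Emit:
servo_tool([
  [0.2,-1.5,0],
  [0.5,-3,0],
  [0.7,-4.5,0],
  [0.9,-6,0],
  [1.1,-7,0],
], roll=[0,0,0,0,0], jaw=[-1,-1,-1,-1,-1])

```text
time_s: 22.0
position: [0.5288, 0.0219, 0.1047]
tcp_rot: [-3.126, 0.0, 0.166]
wrist_force: [-4.5, 25.5, -5.5]
finger_gap: 0.0001
grip_force: 12.8
```

Emit:
servo_tool([
  [0,12,0],
  [0,30,15],
  [0,36,25],
  [0,36,25],
  [0,36,25],
], roll=[0,0,0,0,0], jaw=[-1,-1,-1,-1,-1])

```text
time_s: 22.42
position: [0.5321, 0.0445, 0.1313]
tcp_rot: [3.14, -0.003, 0.158]
wrist_force: [-0.7, -0.4, -0.5]
finger_gap: 0.0002
grip_force: 0.0
```

Emit:
servo_tool([
  [-1,8,0],
  [-1,8,-10],
  [-1,8,-20],
  [-1,8,-30],
  [-1,8,-32],
], roll=[0,0,0,0,0], jaw=[-1,-1,-1,-1,-1])

```text
time_s: 22.83
position: [0.5277, 0.0526, 0.0945]
tcp_rot: [-3.141, 0.005, 0.158]
wrist_force: [0.3, -0.2, -0.9]
finger_gap: -0.0
grip_force: 0.0
```

Emit:
servo_tool([
  [0.5,0,-2],
  [1,0,-4],
  [1.5,0,-6],
  [2,0,-7],
  [2,0,-7],
], roll=[0,0,0,0,0], jaw=[-1,-1,-1,-1,-1])

```text
time_s: 23.25
position: [0.5319, 0.0533, 0.0906]
tcp_rot: [3.142, -0.0, 0.158]
wrist_force: [0.4, -0.6, 0.5]
finger_gap: -0.0001
grip_force: 0.0
```

Emit:
servo_tool([
  [0.6,0,-1],
  [1.2,0.1,-2],
  [1.8,0.2,-3],
  [2.4,0.3,-4],
  [2.4,0.3,-4],
], roll=[0,0,0,0,0], jaw=[-1,-1,-1,-1,-1])

```text
time_s: 23.67
position: [0.5341, 0.0537, 0.0867]
tcp_rot: [3.141, 0.0, 0.158]
wrist_force: [-1.8, 0.6, 3.6]
finger_gap: 0.0001
grip_force: 1.9
```

Emit:
servo_tool([
  [0.7,0.1,-1.2],
  [1.4,0.2,-2.4],
  [2.1,0.3,-3.6],
  [2.8,0.4,-4.8],
  [3.5,0.5,-6],
], roll=[0,0,0,0,0], jaw=[-1,-1,-1,-1,-1])

```text
time_s: 24.08
position: [0.5359, 0.054, 0.0836]
tcp_rot: [3.139, 0.005, 0.158]
wrist_force: [-20.7, -2.2, 38.4]
finger_gap: 0.0001
grip_force: 21.8
```

Emit:
servo_tool([
  [-3,-0.5,6],
  [-5,-1,14],
  [-10,-1,40],
  [-20,-1,80],
  [-40,-1,115],
], roll=[0,0,0,0,0], jaw=[-1,-1,-1,-1,-1])

```text
time_s: 24.5
position: [0.4984, 0.0532, 0.1967]
tcp_rot: [-3.14, -0.001, 0.158]
wrist_force: [-0.0, -1.0, 1.9]
finger_gap: 0.0001
grip_force: 0.0
```

Emit:
servo_tool([
  [0,0,20],
  [0,0,30],
  [0,0,30],
  [0,0,30],
  [0,0,30],
], roll=[0,0,0,0,0], jaw=[-1,-1,-1,-1,-1])

```text
time_s: 24.92
position: [0.4969, 0.0528, 0.2236]
tcp_rot: [-3.141, 0.003, 0.158]
wrist_force: [-0.1, -0.3, 0.0]
finger_gap: -0.0003
grip_force: 0.0
```

```bash
python3 tab.py t3; cp pics/t3.png pics/final.png; python3 - <<'E'
from h import *
np.set_printoptions(precision=3,suppress=True)
im,d,m=pts("top"); w=world(d,m)
for n in("ramekin","mint_cup","shaker","navy_mug"):
    q=r.masks_of("top",n)[:1]
    if q: print(n,round(q[0]["score"],2),np.nanmedian(w[q[0]["mask"]],0))
E
```

```text
24.9167 [496.93  52.83 223.62] [-3.14  0.    0.16]
fin 342 [[  -9.74 -177.74   20.44]
 [  10.71 -173.23   35.92]
 [  13.95 -168.58   37.38]]
fin top 190 [[  -9.95 -177.47   35.45]
 [   2.28 -173.4    36.53]
 [  13.02 -169.26   37.52]]
plate 2077 [[ -31.65 -194.15    2.99]
 [  15.67 -172.35    4.46]
 [  35.45 -152.96    7.95]]
green 20 [[   9.3  -130.19   -3.3 ]
 [  10.39 -123.28   -2.09]
 [  11.9  -119.1    -0.71]]
flange z 1899 6.993464439957273
ramekin 0.63 [ 0.596 -0.276  0.007]
mint_cup 0.52 [ 0.363 -0.112  0.016]
navy_mug 0.66 [ 0.596 -0.276  0.007]
```

View pics/final.png

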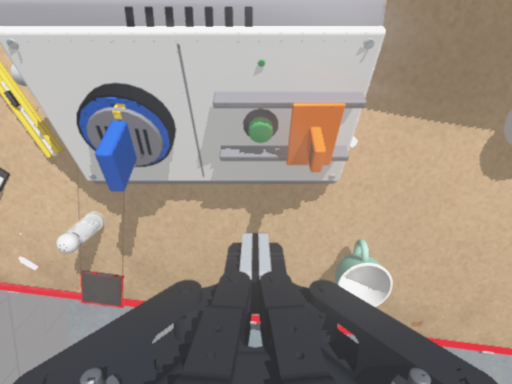

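```bash
python3 -c "
from station import r
print(r.sign_off())"
```

```text
the job is handed in; nothing more can be done
None
```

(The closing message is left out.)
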